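# Swap the charged battery cartridge into the leak-light base

### The arm

A 6-joint arm with a two-finger parallel gripper is mounted at the origin on the work surface. World frame = base frame: x ahead of the robot, y to its left, z up, the work surface at z = 0. Lengths are in m, angles in degrees, forces in N, time in s.
With the tool pointing down it reaches from about 0.275 to 0.85 m from the base axis. Payload 5.2 kg.
Tool frame: the origin (TCP) lies at the very end of the fingers, on their centre line; the grasp point (between the pads) lies 19 mm behind it; z points along the fingers, y is the line along which they close (so a half turn about z gives the same grasp; the last joint's range is limited). The gripper opens to 85 mm and grips with 20 to 120 N. Pads are 22 mm wide; open, the fingers measure 114 mm over their backs; the gripper's body (76 mm by 85 mm) begins 54 mm behind the grasp point. The pads swing forward as they close: fully open they stand 13 mm farther back than shut.
Start: joints at [-76.879, 14.817, 87.949, -0, 77.235, -11.62], TCP at [0.23, -0.5, 0.231] pointing down, gripper open.
Joint ranges: [-179.93, 179.93], [-52.35, 119.4], [10.71, 147.94], [-69.91, 249.91], [12.55, 155.21], [-178.61, 178.61]. Speed limits (degrees/s): [147.25, 147.25, 180, 180, 180, 180].

### API

Orientations are given as [roll, pitch, yaw] about the fixed x, y, z axes, in that order (R = Rz(yaw) Ry(pitch) Rx(roll)).
In Python, from workcell import r, eoat, inverse_kinematics, sense, eyes, nets gives the robot as it stands. The module is installed in compiled form; this text tells all that it offers. Calls block until the motion is done:
- r.goto(position, orientation): joint-space move of the TCP to a pose.
- r.servo_line(position, speed=0.15, rotation=None): straight line of the TCP; rotation=None keeps the orientation; speed is the mean speed in m/s.
- r.move_j(angles): joint-space move.
- eoat.set_gripper(opening, effort=None): opening from 0.0 (shut) to 1.0 (fully open); effort is the grip in N (None keeps the last); returns when the fingers have stopped.
- r.pause(seconds).
- inverse_kinematics(position, orientation): joint angles nearest the present ones, or None.
- sense(): the state.
- eyes.capture(name): name is "side" or "top"; returns (picture, depth): 480x640x3 uint8, blue, green, red; 480x640 float32, m along the optical axis (not along the pixel's ray), 0 where there is no reading.
- eyes.camera_info(name): a dict with "camera_matrix" (3x3 intrinsics, pixels), "T" (4x4, takes a point from camera to world coordinates). Camera axes: x right, y down, z forward; pixel columns grow to the right and rows downward; lengths in m; the calibration is good to about 2 mm. A picture is of the moment at which its call begins. camera_info takes no time and is no camera call.
A pose or a line that the arm cannot do raises r.MotionError and nothing moves.
- r.job_done(): hands the job in; it is judged then, once.
Trained networks look in the newest picture that a camera, given by its name, has taken for a name from the list of things; names that differ only in an ending like _2 or _b are one class to them, and where a whole thing is asked for, a point or a joint stands for the part that bears it (a point fixed in the world has none). Each returns a list of dicts, best first, with "score" (0 to 1); they miss things now and then, are a little off and sometimes report something else, mostly with a low value. They report only what shows in the picture. A call takes as long as a camera call. They do not tell look-alikes from the thing itself.
- nets.recognise(camera, query): "bbox" ([left, top, width, height] in pixels, round what is visible of it).
The state is a dict: "time": time; "qpos": joint angles; "joint_velocities": joint speeds; "joint_torque": joint torques, N m; "tool_pos": TCP position; "eef_rot": TCP orientation; "ft_force": force on the tool from outside, world axes, zero at the start; "moment": the same for the moment, N m; "grip_width": opening from 0.0 (shut) to 1.0 (fully open); "grasp_force": force on a finger pad.
Only numpy, scipy, OpenCV 4.12 (cv2) and the standard library are available. Lean on these libraries where they do the work, as an engineer would, in place of code of your own. Each camera call takes 0.05 s, during which the arm holds its last target. There are 200 camera calls.

### The job

The yellow-topped battery cartridge is caught in the grey charger: press it down so that the push-push catch lets go and it pops up, and leave go of it so that it stands there popped up by itself. Then lift it out, slide it upright into the slot of the blue leak-light base and press it down until that base's catch clicks and keeps it down after you let go. Work by feel, never press harder than about 30 N on either one, and do not shift the neck stand, rod-driver, key guard or swage block.

Things in the scene. Friction and masses are not known exactly. Their poses are not given: they have to be found in the camera images.
- cartridge: Upright battery cartridge, box 40 (own x) x 26 (own y) x 90 mm, 0.14 to 0.24 kg. Upper 34 mm bright yellow, the rest black. Origin: centre of its underside, z up. Alike either way round (half turn about z). Lowest 3 mm are 1 mm narrower on each side. Grip it across the 26 mm by the yellow part. Starts caught in the charger, top about 18 mm above the mouth, own x along the charger's x.
- cartridge_top (a point): Centre of the cartridge's flat top, 90 mm above its underside: press here with closed fingers.
- charger: Grey charger bay with black rim, fixed, 80 (x) x 66 (y) x 92 mm high, a green and an amber light on its -x face. Origin: centre of its underside, z up. A vertical slot opens in its top. A sprung carriage bears the cartridge: 4 N upward when out, 0.15 N more per mm of travel. A push-push catch holds it 18.5 mm down; claws stop the cartridge being pulled out.
- charger_mouth (a point): Centre of the charger slot's mouth, 92 mm above the table. Catch: pressing about 4 mm below the caught height or deeper, then letting go, frees it; a buffered stop (10 N per mm) comes about 5 mm below the caught height. Freed, it rises until the cartridge's underside is 39 mm above the table and its top 37 mm above the mouth, and stands loose there.
- lamp: Blue leak-light base with aluminium rim, fixed, 80 (x) x 66 (y) x 92 mm high; a white wand 14 mm thick, 120 mm long is clipped along its +x face, reaching to x = 63 mm. Origin: centre of its underside, z up. Vertical slot in its top 42 (x) x 28 (y) mm: 1 mm of play on each side of the cartridge, whose x goes along this x, either way round; 45 degree lead-in 4 mm wide and deep.
- lamp_mouth (a point): Centre of the leak-light slot's mouth, 92 mm above the table. Empty at the start, same sprung carriage as the charger: an entering cartridge first rests on it with its underside 39 mm above the table. Its catch depth is unseen and differs: it holds 16 to 27 mm lower than that.
- lamp_bore (a point): Point on the leak-light slot's axis, 50 mm above the table. How its catch feels: press slowly until a buffered stop (10 N per mm), about 5 mm deeper than it will be held; sprung carriage alone pushes back under 9 N, 12 to 15 N felt is the stop. Then let go: it rises 5 to 6 mm and stays. Let go less than about 4.5 mm deeper than it will be held, it does not stay. One more press would free it again.
- neck_stand: Bystander: gold alto saxophone neck held upright by a brass spring clip on a dark wooden foot 100 x 90 mm, about 180 mm tall, loose. Origin: near the middle of the foot's underside.
- rod_driver: Bystander: chrome rod-driver (screwdriver), 170 mm long, lying along its own x, loose.
- key_guard: Bystander: copper wire key guard, 45 x 49 x 25 mm, loose. Origin: centre of its underside.
- swage_block: Bystander: black cast-iron swage block 90 x 60 x 51 mm, 1.9 kg, loose. Origin: centre of its underside.
There are look-alikes about, which are no part of the job. Leave any brown look-alike of the cartridge alone.

How it is judged:
By the outcome, as a careful person would: the job done as asked, in the order asked, and still so for the second after the job is handed in, with the robot touching nothing.
It also fails if it takes over 56 s, if anything falls off the work surface, if the arm or the gripper's body presses on something with over 40 N, if the wrist force passes 120 N, or if a joint passes its speed limit or range.

## Working session

There is one attempt and no reset: what is moved stays moved. The work goes in short steps, each a Python script; the robot and the scene stay as the last script left them, time stands still between calls to the robot, and variables do not carry over. Pictures are saved under pics/ and viewed, at most 10 in all, crops included, and the job is handed in when it is done.

```bash
mkdir -p pics
python3 - <<'E'
from workcell import *
import cv2,numpy as np
for c in("top","side"):
    p,d=eyes.capture(c); cv2.imwrite(f"pics/{c}0.png",p); np.save(f"{c}0.npy",d)
    i=eyes.camera_info(c); print(c,np.round(i["camera_matrix"],1).tolist(),np.round(i["T"],4).tolist())
    for q in("cartridge","charger","lamp"):
        print(q,[(round(x["score"],2),np.round(x["bbox"]).astype(int).tolist()) for x in nets.recognise(c,q)[:4]])
print(sense())
E
```

```text
top [[488.7, 0.0, 330.5], [0.0, 488.7, 244.4], [0.0, 0.0, 1.0]] [[0.0184, -0.9928, 0.1184, 0.5049], [-0.9992, -0.0226, -0.0341, 0.0832], [0.0365, -0.1176, -0.9924, 0.9367], [0.0, 0.0, 0.0, 1.0]]
cartridge [(0.97, [458, 245, 14, 21]), (0.61, [500, 263, 36, 26])]
charger [(0.78, [435, 232, 50, 51])]
lamp [(0.89, [202, 225, 72, 73]), (0.7, [339, 83, 76, 105])]
side [[558.7, 0.0, 314.4], [0.0, 558.7, 237.1], [0.0, 0.0, 1.0]] [[-0.7308, -0.3577, 0.5813, -0.1397], [-0.6825, 0.3894, -0.6185, 0.8496], [-0.0052, -0.8488, -0.5287, 0.746], [0.0, 0.0, 0.0, 1.0]]
cartridge [(0.91, [409, 184, 17, 34]), (0.47, [374, 181, 22, 16])]
charger [(0.7, [360, 189, 41, 44])]
lamp []
{'time': 0.4, 'qpos': array([-7.68794802e+01,  1.48263834e+01,  8.79570937e+01, -1.62607006e-03,
        7.72343672e+01, -1.16208024e+01]), 'joint_velocities': array([ 0.07893702, -0.12565478, -0.03108542, -0.02721968, -0.10514101,
        0.02179557]), 'joint_torque': array([-4.54435194e-04, -4.45424509e+01, -2.90498954e+01, -3.40447041e-04,
        4.00692559e-03,  2.85387534e-05]), 'tool_pos': array([ 0.23017405, -0.49944954,  0.23116195]), 'eef_rot': array([-1.79982202e+02, -2.04118078e-03,  2.47416815e+01]), 'ft_force': array([-0.48068636, -0.41425652, -0.41505326]), 'moment': array([-0.0263977 ,  0.06671032,  0.01909154]), 'grasp_force': 0.0, 'grip_width': 1.0008660592153769}
```

View pics/top0.png

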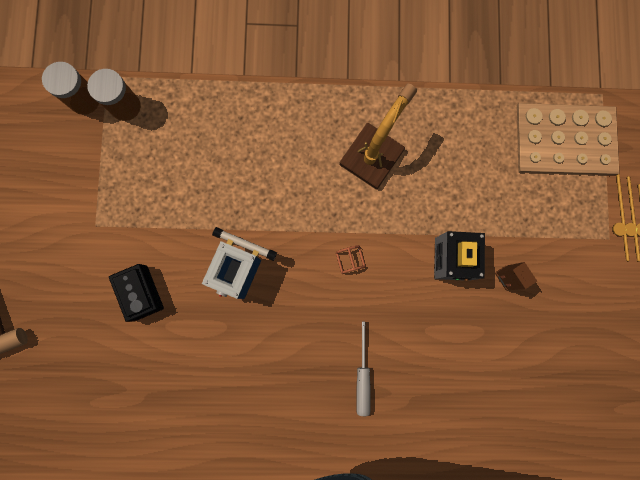

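View pics/side0.png

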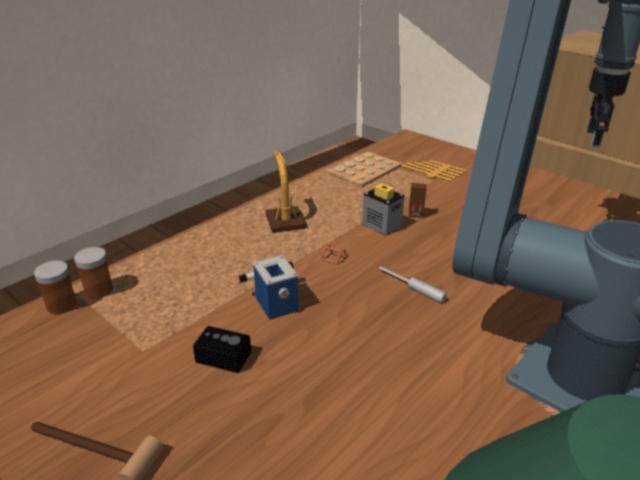

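The candidates for the cartridge are the yellow block in the grey, black-rimmed charger at top (468,254) / side (385,190), and the brown block at top (518,277) / side (417,198). I choose the yellow one, which the description fits. The lamp is at top (231,268), with its white wand at (245,243). The guard is at (351,260), the neck stand at (373,155), the driver at (365,370) and the swage block at (136,292).

```bash
cat > h.py <<'E'
from workcell import *
import cv2,numpy as np
def world(c,d):
    i=eyes.camera_info(c);K=i["camera_matrix"];T=i["T"]
    v,u=np.mgrid[:480,:640]
    P=np.stack([(u-K[0,2])*d/K[0,0],(v-K[1,2])*d/K[1,1],d],-1)
    return P@T[:3,:3].T+T[:3,3]
def plane(c,uv,z):   # pixels -> world on plane z
    i=eyes.camera_info(c);K=i["camera_matrix"];T=i["T"]
    r_=np.c_[np.asarray(uv,float),np.ones(len(uv))]@np.linalg.inv(K).T@T[:3,:3].T
    return T[:3,3]+r_*((z-T[2,3])/r_[:,2])[:,None]
def rect(xy):
    (c,s,a)=cv2.minAreaRect((np.asarray(xy)*1000).astype(np.float32));return np.round(c,1),np.round(s,1),round(a,1)
def big(mask): 
    n,l,s,_=cv2.connectedComponentsWithStats(mask.astype(np.uint8));return l==1+np.argmax(s[1:,4])
def outline(c,mask,z):
    k,_=cv2.findContours(cv2.resize(mask.astype(np.uint8)*255,None,fx=4,fy=4,interpolation=cv2.INTER_LINEAR)//128,cv2.RETR_CCOMP,cv2.CHAIN_APPROX_NONE)
    return [plane(c,(q[:,0]+.5)/4-.5,z) for q in sorted(k,key=len)[::-1] if len(q)>40]
E
python3 - <<'E'
from h import *
p=cv2.imread("pics/top0.png");d=np.load("top0.npy");W=world("top",d);hsv=cv2.cvtColor(p,cv2.COLOR_BGR2HSV)
def box(u0,u1,v0,v1):
    m=np.zeros((480,640),bool);m[v0:v1,u0:u1]=1;return m
z=W[...,2]
y=big(box(440,495,225,290)&(hsv[...,1]>150)&(hsv[...,0]>18)&(hsv[...,0]<35)&(hsv[...,2]>120))
print("yellow z",np.median(z[y]));o=outline("top",y,.110);print("cart",rect(o[0][:,:2]),len(o))
for n,b,zz in(("chg",box(425,500,222,295),.092),("lamp",box(195,280,225,305),.092)):
    m=b&(abs(z-zz)<.008)&(~y); m=big(m)
    print(n,np.median(z[m]),m.sum())
    for q in outline("top",m,zz): print("  ",rect(q[:,:2]),len(q))
m=big(box(195,280,225,305)&(hsv[...,1]<60)&(hsv[...,2]>110)&(abs(z-.092)<.012))
for q in outline("top",m,.092): print(" lamprim",rect(q[:,:2]),len(q))
m=box(205,290,222,270)&(hsv[...,1]<60)&(hsv[...,2]>130)&(z<.08)&(z>.03);print("wand",W[m].mean(0),rect(W[m][:,:2]))
for n,(u,v) in dict(neck=(373,155),guard=(351,260),swage=(136,292),driver=(365,390),brown=(517,277)).items(): print(n,W[v,u])
a=cv2.resize(p[222:302,425:545],None,fx=5,fy=5,interpolation=cv2.INTER_CUBIC);b=cv2.resize(p[222:302,195:285],None,fx=4,fy=4)
c=np.zeros((740,600,3),np.uint8)
cv2.imwrite("pics/crop1.png",np.hstack([cv2.resize(a,(450,300)),cv2.resize(b,(338,300))]))
E
```

```text
yellow z 0.1112567236281764
cart (array([ 593.7, -180.1]), array([32.6, 41.3]), 89.0) 2
chg 0.09220713803147729 1313
   (array([ 593.6, -181.8]), array([70.4, 81.9]), 88.5) 678
   (array([ 594.3, -185.9]), array([34.2, 45.6]), 89.3) 375
lamp 0.0923933518147595 1445
   (array([558.3, 228.4]), array([68.7, 81.3]), 68.6) 690
   (array([558.2, 228. ]), array([29.2, 43.5]), 68.3) 318
 lamprim (array([558.5, 229.1]), array([67.2, 81.3]), 68.5) 716
 lamprim (array([559.5, 230.6]), array([35.1, 48.7]), 68.3) 374
wand [0.60868521 0.20870098 0.05672229] (array([608.7, 209.4]), array([91.3, 12.4]), 68.8)
neck [ 0.77524392 -0.02151987  0.06945017]
guard [0.58524613 0.01277461 0.02371362]
swage [0.51746824 0.39786773 0.04988805]
driver [ 0.34817457 -0.0159385   0.02421423]
brown [ 0.55597322 -0.27619932  0.08639308]
```

View pics/crop1.png

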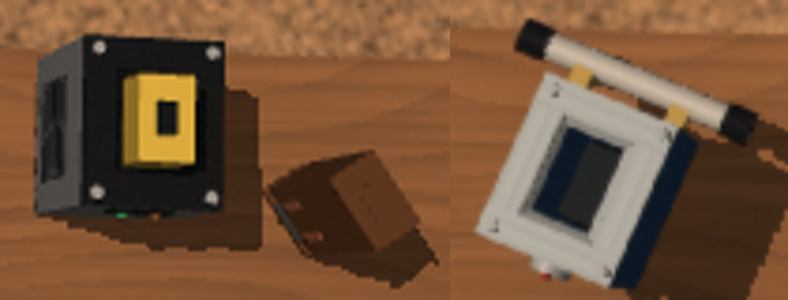

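The crop confirms the choice: the bright-yellow block is in the black-rimmed charger, with its green and amber lights at crop (120–155,215), which is the -x side. The brown block stands outside it. The lamp slot at crop (575,180) is empty, and its wand is on the +x side. I'll press the charger cartridge now.

```bash
cat >> h.py <<'E'
def fz(n=3):
    f=[]
    for _ in range(n): r.pause(.02);f.append(sense()["ft_force"])
    return np.mean(f,0)
def press(xy,ztop,zmin,fstop,step=.001):
    "closed fingers, from above; returns the (z, force) log"
    r.servo_line([*xy,ztop+.008],.12);f0=fz(5);log=[];z=ztop+.004
    r.servo_line([*xy,z],.05)
    while z>zmin:
        f=(fz(2)-f0)[2];zt=sense()["tool_pos"][2];log.append((round(zt*1e3,1),round(f,1)))
        if f>fstop: break
        s=step if f<9 else step/2
        z-=s; r.servo_line([*xy,z],.02)
    return log
E
python3 - <<'E'
from h import *
eoat.set_gripper(0.0,40)
r.goto([.594,-.1837,.16],[180,0,-1.2]);print(sense()["time"],sense()["qpos"].round(1))
print(press([.594,-.1837],.110,.080,11.5),sense()["time"])
r.servo_line([.594,-.1837,.150],.08)
r.servo_line([.594,-.1837,.22],.2)
r.pause(.1)
p,d=eyes.capture("side");cv2.imwrite("pics/side1.png",p)
W=world("side",d);print("z",np.round(W[170:200:2,385,2],3))
cv2.imwrite("pics/crop2.png",cv2.resize(p[140:240,330:450],(720,600),interpolation=cv2.INTER_CUBIC))
print(sense()["time"])
E
```

```text
2.9417 [-27.5  25.1  83.3  -0.   71.6  63.7]
[(np.float64(114.3), np.float64(-0.2)), (np.float64(113.0), np.float64(0.1)), (np.float64(111.9), np.float64(-0.2)), (np.float64(111.2), np.float64(0.7)), (np.float64(110.5), np.float64(3.7)), (np.float64(109.1), np.float64(4.8)), (np.float64(108.0), np.float64(4.0)), (np.float64(107.0), np.float64(5.6)), (np.float64(106.1), np.float64(4.7)), (np.float64(105.4), np.float64(6.7)), (np.float64(105.0), np.float64(9.2)), (np.float64(104.8), np.float64(11.1)), (np.float64(104.6), np.float64(12.9))] 7.2083
z [ 0.012  0.011  0.004  0.001 -0.003  0.129  0.128  0.127  0.124  0.117
  0.112  0.107  0.102  0.095  0.089]
8.5917
```

View pics/crop2.png

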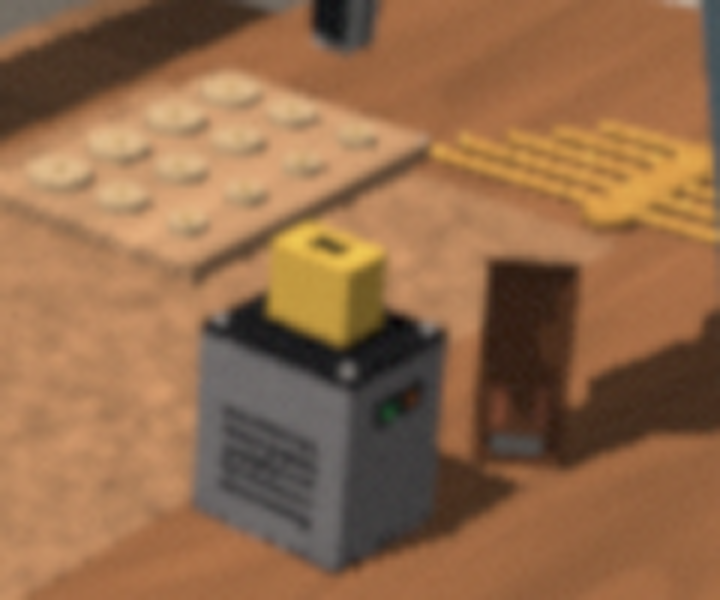

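It has popped up: the yellow top is at z≈0.129, at crop (325,240), and it stands on its own. Next I grip it and lift it out.

Run:
```python
from h import *
xy=[.594,-.1837]
eoat.set_gripper(0.6,40)
r.servo_line([*xy,.15],.2);f0=fz(5)
r.servo_line([*xy,.098],.12);print("down",(fz()-f0).round(1))
eoat.set_gripper(0.0,40);s=sense();print("grip",(fz()-f0).round(1),s["grip_width"],s["grasp_force"],s["moment"].round(2))
y=xy[1]
for k in range(4):
    f=(fz()-f0)
    if abs(f[1])<3: break
    y+=np.sign(f[1])*.0007; r.servo_line([xy[0],y,.098],.02);print(y,(fz()-f0).round(1))
r.servo_line([xy[0],y,.110],.04);print("lift1",(fz()-f0).round(1))
r.servo_line([xy[0],y,.21],.12);print("lift2",(fz()-f0).round(1),sense()["grip_width"],sense()["time"])
p,d=eyes.capture("side");cv2.imwrite("pics/crop3.png",cv2.resize(p[90:240,300:480],(720,600),interpolation=cv2.INTER_CUBIC))
```

```text
down [-0.4  0.7 -0.2]
grip [0.8 0.1 1.2] 0.2976571694605695 44.38139498233795 [-0.09 -0.13  0.02]
lift1 [ 0.1  0.2 -2.3]
lift2 [-0.2  0.9 -2.2] 0.29553410636990357 12.325
```

View pics/crop3.png

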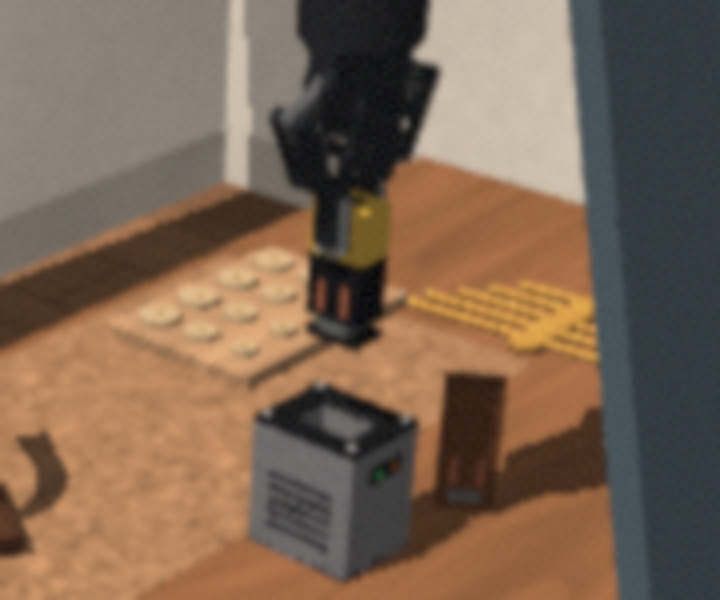

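The cartridge is held upright in the gripper at crop (345,270), and the charger is empty. I'll carry it to the lamp and feed it in compliantly.

Run:
```python
from h import *
xy=np.array([.5586,.2293]);yaw=-21.4
r.goto([*xy,.21],[180,0,yaw]);print(sense()["qpos"].round(1),sense()["eef_rot"].round(1),sense()["time"])
r.servo_line([*xy,.158],.12);f0=fz(8);z=.158;log=[];hard=0
while z>.0975:
    z-=.0015; r.servo_line([*xy,z],.03); f=fz(2)-f0; log.append((round(z*1e3,1),*f.round(1).tolist(),*(xy*1e3).round(1).tolist()))
    if f[2]>12: z+=.0025;hard+=1;r.servo_line([*xy,z],.05)
    if hard>4: break
    l=f[:2]
    if np.hypot(*l)>1.5: xy=xy+np.clip(l*.0002,-.0008,.0008)
    if z<.103 and f[2]>3.2: break
for q in log[::1]: print(q)
print(sense()["tool_pos"],sense()["eef_rot"],sense()["grip_width"],sense()["time"]);np.save("xy.npy",xy)
```

```text
[ 11.7  21.2  82.1  -0.   76.8 123.1] [180.   -0.  -21.4] 13.9083
(156.5, 0.0, -0.2, 0.1, 558.6, 229.3)
(155.0, -0.6, 0.0, -0.1, 558.6, 229.3)
(153.5, 0.2, -0.1, -0.4, 558.6, 229.3)
(152.0, -0.6, -0.1, -0.0, 558.6, 229.3)
(150.5, 0.4, 0.5, -0.2, 558.6, 229.3)
(149.0, -0.1, 0.2, -0.0, 558.6, 229.3)
(147.5, -0.2, 0.1, -0.1, 558.6, 229.3)
(146.0, -1.0, 0.2, 0.1, 558.6, 229.3)
(144.5, -0.8, -1.5, 0.2, 558.6, 229.3)
(143.0, -0.7, -0.3, 0.1, 558.4, 229.0)
(141.5, -0.1, -0.6, 0.0, 558.4, 229.0)
(140.0, -0.2, -1.2, -0.5, 558.4, 229.0)
(138.5, -0.5, -0.3, -1.2, 558.4, 229.0)
(137.0, -1.2, -1.3, -0.7, 558.4, 229.0)
(135.5, -0.9, -0.0, 0.1, 558.2, 228.8)
(134.0, -0.4, 0.2, 0.1, 558.2, 228.8)
(132.5, 0.3, 0.5, -0.0, 558.2, 228.8)
(131.0, 0.2, 0.2, 0.1, 558.2, 228.8)
(129.5, -0.6, -0.1, 0.4, 558.2, 228.8)
(128.0, 0.2, -0.6, -0.4, 558.2, 228.8)
(126.5, -0.3, 0.3, -0.2, 558.2, 228.8)
(125.0, -0.7, -0.3, -0.8, 558.2, 228.8)
(123.5, -0.2, 0.2, -0.1, 558.2, 228.8)
(122.0, -0.2, -0.4, -0.5, 558.2, 228.8)
(120.5, -0.2, 0.5, 0.2, 558.2, 228.8)
(119.0, -0.5, -0.0, 0.2, 558.2, 228.8)
(117.5, -0.2, -0.1, -0.4, 558.2, 228.8)
(116.0, -0.5, 0.3, -0.3, 558.2, 228.8)
(114.5, -0.7, -0.4, 0.3, 558.2, 228.8)
(113.0, -0.3, -0.0, -0.0, 558.2, 228.8)
(111.5, -0.2, -0.3, -0.6, 558.2, 228.8)
(110.0, 0.4, -0.2, -0.6, 558.2, 228.8)
(108.5, -0.1, 0.3, -0.7, 558.2, 228.8)
(107.0, 0.1, 0.2, 0.1, 558.2, 228.8)
(105.5, 0.2, -0.2, -0.4, 558.2, 228.8)
(104.0, 0.3, 0.1, 0.1, 558.2, 228.8)
(102.5, 0.4, -0.1, -0.4, 558.2, 228.8)
(101.0, -0.4, -0.2, -0.3, 558.2, 228.8)
(99.5, 0.1, 0.5, -0.4, 558.2, 228.8)
(98.0, -1.6, -0.4, 3.5, 558.2, 228.8)
[0.55830518 0.22878912 0.09830865] [-1.79988761e+02 -1.85136845e-02 -2.13982402e+01] 0.29824592266771494 25.9583
```

It slid in with almost no side force and rests on the carriage. Now I let go, shut the fingers and press.

Run:
```python
from h import *
xy=np.load("xy.npy")
eoat.set_gripper(0.6,40)
r.servo_line([*xy,.160],.15)
eoat.set_gripper(0.0,40);f0=fz(5);z0=.131
r.servo_line([*xy,z0],.1);r.servo_line([*xy,.116],.03)
print("at .116",(fz()-f0).round(1),sense()["time"])
z=.116;log=[]
while z>.093:
    f=(fz(2)-f0)[2];zt=sense()["tool_pos"][2];log.append((round(float(zt)*1e3,1),round(float(f),1)))
    if f>13.: break
    z-=.001 if f<8.8 else .0004
    r.servo_line([*xy,z],.02)
print(log,sense()["time"])
r.servo_line([*xy,z+.012],.03); print("let go",(fz()-f0).round(1))
r.servo_line([*xy,.2],.15)
r.servo_line([.45,.05,.25],.3);r.pause(.1)
for c in("top","side"):
    p,d=eyes.capture(c);W=world(c,d);hsv=cv2.cvtColor(p,cv2.COLOR_BGR2HSV)
    near=(np.hypot(W[...,0]-xy[0],W[...,1]-xy[1])<.035)&(W[...,2]>.085)
    y=near&(hsv[...,1]>150)&(hsv[...,0]>18)&(hsv[...,0]<35)&(hsv[...,2]>90);print(c,y.sum(),np.percentile(W[y][:,2],[5,50,95]).round(4) if y.any() else "")
    cv2.imwrite(f"pics/{c}9.png",p)
a=cv2.imread("pics/top9.png");b=cv2.imread("pics/side9.png")
cv2.imwrite("pics/crop9.png",np.hstack([cv2.resize(a[222:302,195:285],(400,356)),cv2.resize(b[230:330,220:330],(392,356))]))
print(sense()["time"])
```

```text
at .116 [0.6 0.1 4.4] 28.65
[(116.3, 3.8), (115.2, 4.4), (114.1, 3.9), (113.1, 4.3), (112.0, 4.4), (111.0, 5.1), (110.0, 4.5), (109.0, 4.8), (108.0, 4.2), (107.0, 4.9), (106.0, 4.2), (105.0, 4.4), (104.1, 5.2), (103.7, 8.6), (103.3, 11.8), (103.2, 13.6)] 32.9333
let go [-0.5  0.2 -0.3]
top 321 [0.1078 0.1103 0.1127]
side 245 [0.0937 0.1077 0.111 ]
35.325
```

View pics/crop9.png

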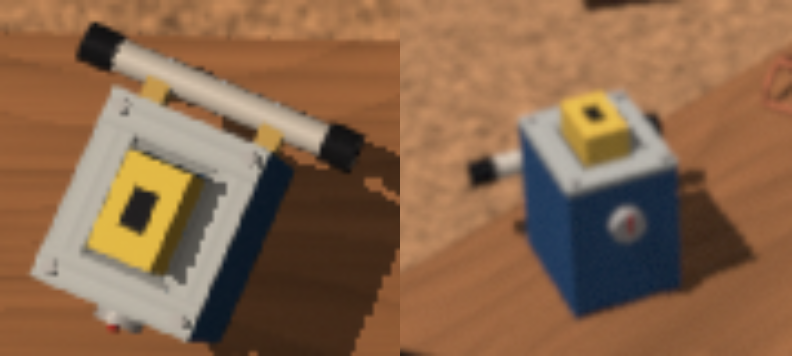

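View pics/top9.png

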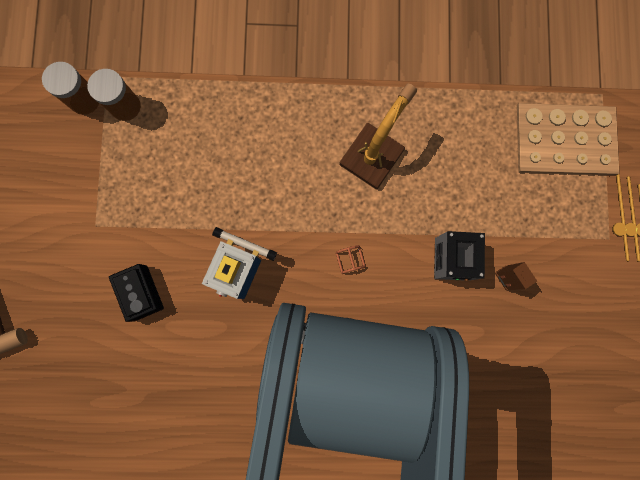

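The cartridge stays down in the lamp at top (228,268): its top is at z≈0.110, against 0.129 when it was resting loose and about 0.103 at the stop. The neck stand, guard and swage block are where they were. The driver is hidden under the raised arm.

```bash
python3 -c "
from workcell import *
print(r.job_done())"
```

```text
the job is handed in; nothing more can be done
None
```

The cartridge was freed from the charger, moved to the leak-light base and pressed in until its catch held it down, with no press over about 14 N; I handed the job in after about 35 s, without seeing the rod-driver in the last top picture because the arm hid it.

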